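Measure the O-ring groove of a vacuum plate with a sprung depth gauge

ROBOT

A 6-joint arm with a two-finger parallel gripper is mounted at the origin on a cart in front of the work surface, level with it; the furniture and walls round the work are solid. World frame = base frame: x ahead of the robot, y to its left, z up, the work surface at z = 0. Lengths are in mm, angles in rad, forces in N, time in s.
With the tool pointing down it reaches from about 400 to 925 mm from the base axis. Payload 12.5 kg.
Tool frame: the origin (TCP) lies at the very end of the fingers, on their centre line; the grasp point (between the pads) lies grip_depth behind it (grip_depth is the distance from the TCP to the grasp point, in mm); z points along the fingers, y is the line along which they close (so a half turn about z gives the same grasp; the last joint's range is limited). The gripper opens to 95 mm and grips with 3 to 60 N. Pads are 20 mm wide; open, the fingers measure 119 mm over their backs; the gripper's body (75 mm by 180 mm) begins 59 mm behind the grasp point.
Start: joints at [-1.354, 0.491, 1.559, -0, 1.092, -0.106], TCP at [198.288, -592.73, 214.661] pointing down, gripper open.
Joint ranges: [-3.1, 3.1], [-0.84, 2.19], [0.05, 2.79], [-1.13, 4.28], [0.06, 2.93], [-2.69, 2.69]. Speed limits (rad/s): [2.22, 2.22, 2.79, 3.14, 3.14, 3.14].

INTERFACE

Orientations are given as [roll, pitch, yaw] about the fixed x, y, z axes, in that order (R = Rz(yaw) Ry(pitch) Rx(roll)).
In Python, from cell import state, read_camera, job_done, grip_depth gives the robot as it stands.
- The arm moves only by the tool drive_tool, never from a script. Its argument "targets" is a list of rows, each an object with "jaw": the opening, from 0 (shut) to 1 (fully open); "travel": the shift along the tool's x, y, z in m, a list of three; "twist": the turn about the tool's z in rad. In form: [{"jaw": jaw, "travel": [tx, ty, tz], "twist": twist}, ...]. A call has 1 to 8 rows; each row is the pose to reach, as a shift and turn from the pose commanded when the call began, along the tool's axes at that moment; what a row does not reach only later rows make up. A row lasts 1/12 s, in which the tool goes at most 41.7 mm and 7.16 degrees, less where a joint would pass 70% of its speed; a pose out of reach is approached as far as the arm can. A call with a gripper value outside its range is refused whole. The fingers move at their own pace and stop on an object; the grip force is fixed at half the most. Time passes only in rows, so rows that repeat a pose let the fingers close. It gives the time, the measured TCP pose, the force, the opening and the grip force at its end, in the units of the state.
- state(): the state, without advancing time (a new reading comes with each control period).
- read_camera(name): name is "side" or "top" or "wrist"; returns a dict with "frame" (400x640x3 uint8, red, green, blue), "fx", "fy", "cx", "cy" (pixels), "R" (3x3) and "t" (3): a world point X has camera coordinates R X + t. Camera axes: x right, y down, z forward; pixel columns grow to the right and rows downward; lengths in mm; the calibration is good to about 2 mm. The wrist camera is an equidistant fisheye: a pixel r from the principal point sees the ray r / f radians off the axis. A picture is of the moment at which its call begins. There is no depth.
- job_done(): hands the job in; it is judged then, once.
The state is a dict: "t": time; "joints": joint angles; "qvel": joint speeds; "tau": joint torques, N m; "eef_pos": TCP position; "tcp_rot": TCP orientation; "ft_force": force on the tool from outside, world axes, zero at the start; "moment": the same for the moment, N m; "opening": opening from 0.0 (shut) to 1.0 (fully open); "grip_force": force on a finger pad.
Only numpy, scipy, OpenCV 4.12 (cv2) and the standard library are available. Lean on these libraries where they do the work, as an engineer would, in place of code of your own. Each camera call takes 0.05 s, during which the arm holds its last target. There are 200 camera calls.

TASK

The sealing face of the round aluminium vacuum plate has been lapped, so measure its O-ring groove again: take the blue depth gauge from its wooden rest, put its probe into the groove and press straight down until the steel base bar sits flat on the plate across the groove, and hold it there for a second with a steady push of about 12 N (a knock or push over 40 N dents the soft faces). The red marker keeps the furthest push of the probe, so let the probe bear on nothing but the groove floor; then put the gauge back upright in its rest, bar down in the recess, with the reading kept, and leave everything else where it is.

Things in the scene. Friction and masses are not known exactly. Their poses are not given: they have to be found in the camera images.
- gauge_grip (a point): depth gauge, standing upright: blue square body 22 x 26 mm (26 along its own y), between 14 and 69 mm above the underside of the bar, black cap to 83 mm; this point is on the body's axis, 45 mm above the underside of the bar. Its z points up, its y runs along the steel base bar (96 long, 18 wide, 9 mm thick), its x away from the white scale. The whole weighs about 0.26 kg.
- gauge_base (a point): centre of the flat underside of the gauge's base bar (45 mm below gauge_grip); same axes
- probe_tip (a point): lower end of the gauge's sprung probe, a round-ended steel pin 3 mm thick in the middle of the bar; free, it stands 9 mm below the underside of the bar
- gauge_probe (a joint): how far the probe is pushed up into the gauge, m: 0 free, 0.009 level with the underside of the bar. Its spring pushes back with 1.25 N at 0 and 0.25 N more per mm
- gauge_marker (a joint): the red marker on the white scale, m: the probe pushes it up and it stays (0.35 N drag) at the furthest push; it starts at 0. The groove depth read is 0.009 minus this value.
- marker (a point): lower face of the marker's slider inside the gauge; 39.1 mm above the probe's tip while marker and probe touch, more once the probe has dropped back
- plate: round aluminium plate lying loose, 136 mm across, 1.7 kg; origin: centre of its underside. The top face has been lapped, so its thickness is known only as 19 to 25 mm. It has an inner and an outer land, level with each other, and between them the ring-shaped O-ring groove, 6.5 mm wide, centred on radius 44 mm, 3.5 to 5.5 mm deep, the same all round. Any place on the ring will do.
- rest_seat (a point): centre of the recess floor of the fixed wooden rest (52 x 122 x 16 mm), 12 mm above the bench. The recess is 25 x 104 mm, 4 mm deep, long along the rest's y, with an 18 mm square hole, 12 mm deep, in the middle for the probe. The gauge stands in it, bar along y. To the right (x over 0.40, y under 0.25; from z 0.077 up, x over 0.54, y under 0.34) stand fixed apparatus, 0.8 m tall.
- joint_grease: bystander: white and red tube lying on the bench, 136 mm long; origin under its middle
- lab_timer: bystander: small blue and white timer, 70 x 64 x 16 mm; origin under its middle
- log_book: bystander: yellow book, 210 x 149 x 12 mm; origin under its middle
- pen_a: bystander: red pen, 145 mm long, lying on the book; origin under its middle
- melamine_dish: bystander: small tan dish, 83 mm across, 38 mm high; origin under its middle
- beaker_100: bystander: clear beaker, 59 mm across, 71 mm high; origin under its middle
- wash_bottle: bystander: white wash bottle with red cap, 198 mm high; origin under the bottle
- screwdriver: bystander: orange screwdriver lying on the bench, 196 mm long; origin under its middle

How it is judged:
By the outcome, as a careful person would: the job done as asked, in the order asked, and still so for the second after the job is handed in, with the robot touching nothing.
It also fails if it takes over 58 s, if anything falls off the work surface, if the arm or the gripper's body presses on something with over 40 N, if the wrist force passes 120 N, or if a joint passes its speed limit or range.

## Working session

There is one attempt and no reset: what is moved stays moved. The work goes in short steps, Python scripts to look and compute and a tool call to move; the robot and the scene stay as the last step left them, time stands still between calls to the robot, and variables do not carry over. Pictures are saved under pics/ and viewed, at most 10 in all, crops included, and the job is handed in when it is done.

Besides the shell and the picture viewer there is one more tool, called after ">>>" by a JSON object that holds its "op" and its "data", one argument or row to a line. drive_tool: Moves the arm, as the interface text tells. Its arguments: {"type":"object","properties":{"targets":{"type":"array"}},"required":["targets"]}

```bash
mkdir -p pics; ls; cat > h.py <<'E'
import numpy as np, cv2
from cell import state, read_camera, job_done, grip_depth
def snap(n,f,crop=None,s=1):
    c=read_camera(n); np.savez('pics/'+f+'.npz',**c)
    im=c['frame'][:,:,::-1]
    if crop: x0,y0,x1,y1=crop; im=im[y0:y1,x0:x1]
    cv2.imwrite('pics/'+f+'.png',cv2.resize(im,None,fx=s,fy=s,interpolation=cv2.INTER_CUBIC)); return c
def ray(c,u,v,fish=False):
    x=(u-c['cx'])/c['fx'];y=(v-c['cy'])/c['fy']
    if fish:
        r=np.hypot(x,y); d=np.array([x/r*np.sin(r),y/r*np.sin(r),np.cos(r)]) if r>1e-9 else np.array([0,0,1.])
    else: d=np.array([x,y,1.])
    R=c['R']; d=R.T@d; return -R.T@c['t'], d/np.linalg.norm(d)
def atz(c,u,v,z,fish=False):
    o,d=ray(c,u,v,fish); return o+d*(z-o[2])/d[2]
def tri(*rs):
    A=0;b=0
    for o,d in rs:
        P=np.eye(3)-np.outer(d,d);A=A+P;b=b+P@o
    p=np.linalg.solve(A,b); return p,[np.linalg.norm((np.eye(3)-np.outer(d,d))@(p-o)) for o,d in rs]
def proj(c,X,fish=False):
    p=c['R']@np.array(X,float)+c['t']
    if fish:
        r=np.hypot(p[0],p[1]);th=np.arctan2(r,p[2]);return c['cx']+c['fx']*th*p[0]/r,c['cy']+c['fy']*th*p[1]/r
    return c['cx']+c['fx']*p[0]/p[2],c['cy']+c['fy']*p[1]/p[2]
E
python3 - <<'E'
from h import *
print(state(),grip_depth)
a=snap('side','side0');b=snap('top','top0');
for c in(a,b):print(c['fx'],c['cx'],c['cy'],-c['R'].T@c['t'],c['R'][2])
E
```

```text
pics
{'t': 0.0, 'joints': array([-1.35361570e+00,  4.91509947e-01,  1.55945022e+00,  3.93688678e-05,
        1.09172260e+00, -1.05624219e-01]), 'qvel': array([-6.19184324e-04,  6.84972513e-04,  7.72949753e-04, -9.28857598e-05,
        1.14141955e-03, -1.73909655e-03]), 'tau': array([ 3.39675731e-03, -6.12626767e+01, -2.58178157e+01,  6.94584008e-02,
        4.81507403e-02, -1.07160681e-04]), 'eef_pos': array([ 198.22935527, -592.46704373,  214.0923154 ]), 'tcp_rot': array([-3.14051230e+00, -1.49650512e-04,  3.22786593e-01]), 'ft_force': array([ 0.26734122, -0.57072023, -0.10203045]), 'moment': array([-0.02685169,  0.00940885,  0.04250714]), 'grip_force': 0.0, 'opening': 0.9988930515258821} 18.8
440.48424773939155 325.41955315465054 205.62611183943739 [  42.65543963  746.16931414 1475.96613677] [ 0.30088413 -0.35066837 -0.8868486 ]
408.1788550799859 319.2977769494951 198.19364870763943 [ 431.26831199  191.77075364 1441.98553684] [ 0.05648455  0.00687656 -0.99837979]
```

View pics/side0.png

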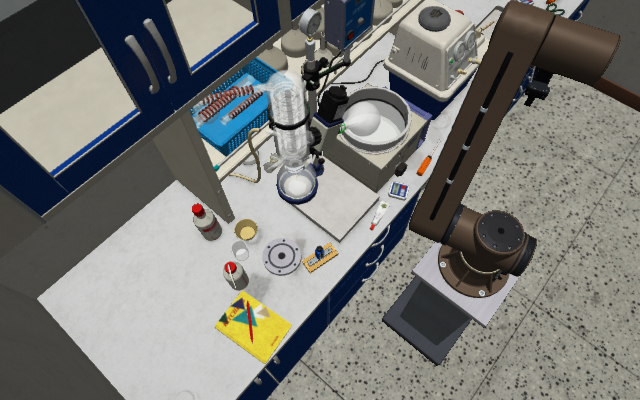

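View pics/top0.png

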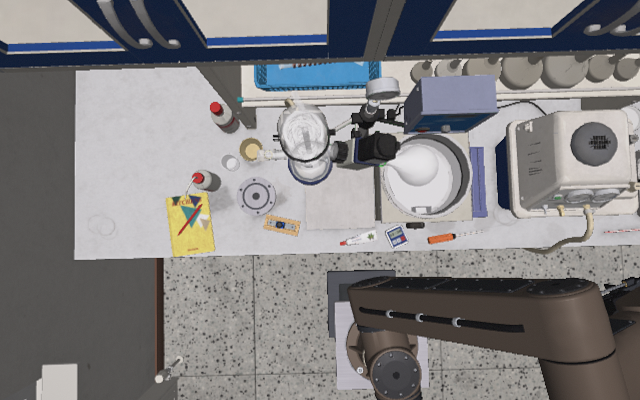

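```bash
python3 - <<'E'
from h import *
s=np.load('pics/side0.npz');t=np.load('pics/top0.npz')
A=s['frame'][232:282,230:360];B=t['frame'][190:240,210:340]
cv2.imwrite('pics/c1.png',cv2.resize(np.vstack([A,B])[:,:,::-1],None,fx=6,fy=6,interpolation=cv2.INTER_CUBIC))
for z in(0,20,80):print(z,atz(s,319,252,z),atz(t,281,225,z),atz(t,256.5,196,z),atz(s,282,256,z))
E
```

```text
0 [439.29411698 319.92340994   0.        ] [421.92064087 339.37031441   0.        ] [526.83259256 423.97547288   0.        ] [5.29714575e+02 4.17083433e+02 2.27373675e-13]
20 [433.91948585 325.69923221  20.        ] [422.05029087 337.32314324  20.        ] [525.50713848 420.75484808  20.        ] [523.11470645 421.54269337  20.        ]
80 [417.79559246 343.02669903  80.        ] [422.43924086 331.18162974  80.        ] [521.53077624 411.09297367  80.        ] [503.31510034 434.92047514  80.        ]
```

View pics/c1.png

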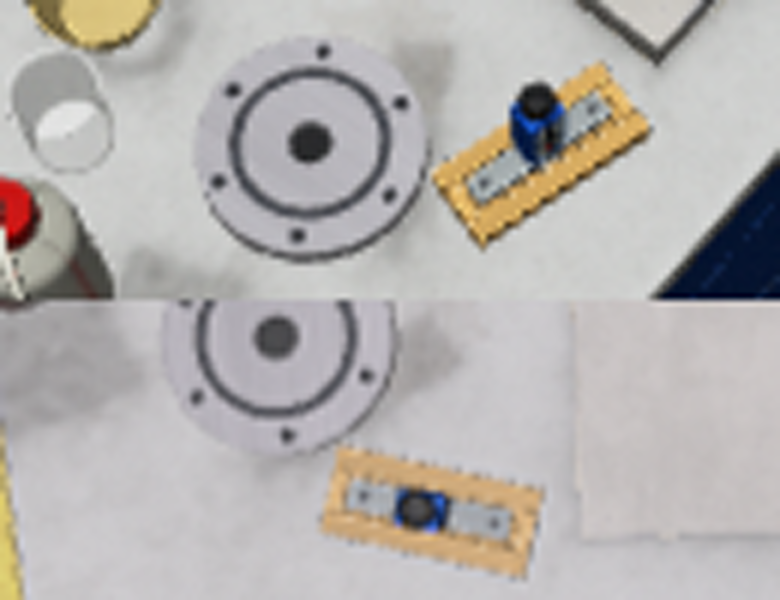

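```bash
python3 - <<'E'
from h import *
s=np.load('pics/side0.npz');t=np.load('pics/top0.npz')
S=lambda u,v:ray(s,230+u/6,232+v/6); T=lambda u,v:ray(t,210+u/6,190+v/6-50)
for n,a,b in(('cap',(540,96),(420,508)),('h1',(484,184),(364,496)),('h2',(594,108),(494,522)),('plate',(310,142),(276,338)),):
  print(n,*tri(S(*a),T(*b)))
  for z in (13,22,21,83):print(z,atz(s,230+a[0]/6,232+a[1]/6,z),atz(t,210+b[0]/6,140+b[1]/6,z))
E
```

```text
cap [422.96600661 333.02736594  89.13416689] [np.float64(0.8821981139080111), np.float64(0.8821981139080131)]
13 [443.06649238 309.83273749  13.        ] [423.26324878 341.51216781  13.        ]
22 [440.60320948 312.5170301   22.        ] [423.31366606 340.56907028  22.        ]
21 [440.87690758 312.21877536  21.        ] [423.30806414 340.6738589   21.        ]
83 [423.90762535 330.7105689   83.        ] [423.65538321 334.17696481  83.        ]
h1 [431.11893585 373.64577517  15.87607383] [np.float64(0.02107571928637419), np.float64(0.021075719286470347)]
13 [431.86642927 372.90034712  13.        ] [431.13592655 374.0247885   13.        ]
22 [429.47204787 375.19665502  22.        ] [431.13676034 372.87692082  22.        ]
21 [429.73809025 374.9415097   21.        ] [431.13666769 373.00446168  21.        ]
83 [413.24346283 390.76051971  83.        ] [431.14241156 365.09692877  83.        ]
h2 [413.0709121  297.43278265  19.30965404] [np.float64(1.1641233649471363), np.float64(1.1641233649471703)]
13 [413.70546433 294.8349316   13.        ] [413.95011166 298.57018495  13.        ]
22 [411.42280711 297.61148899  22.        ] [414.0591847  297.89754351  22.        ]
21 [411.67643569 297.30298261  21.        ] [414.04706547 297.97228145  21.        ]
83 [395.95146369 316.43037799  83.        ] [414.79845756 293.33852934  83.        ]
plate [524.11610271 422.03350715  22.57845159] [np.float64(0.12618660911617008), np.float64(0.12618660911598323)]
13 [527.1795858  419.83005958  13.        ] [524.84734868 423.66170472  13.        ]
22 [524.19884879 421.83766127  22.        ] [524.2579716  422.20121509  22.        ]
21 [524.53004179 421.61459441  21.        ] [524.32345794 422.36349171  21.        ]
83 [503.99607568 435.4447394   83.        ] [520.26330469 412.30234092  83.        ]
```

>>> {"op": "drive_tool", "data": {
  "targets": [
    {"jaw":1,"travel":[0.398,-0.428,-0.03],"twist":0},
    {"jaw":1,"travel":[0.398,-0.428,-0.03],"twist":0},
    {"jaw":1,"travel":[0.398,-0.428,-0.03],"twist":0},
    {"jaw":1,"travel":[0.398,-0.428,-0.03],"twist":0},
    {"jaw":1,"travel":[0.398,-0.428,-0.03],"twist":0},
    {"jaw":1,"travel":[0.398,-0.428,-0.03],"twist":0},
    {"jaw":1,"travel":[0.398,-0.428,-0.03],"twist":0},
    {"jaw":1,"travel":[0.398,-0.428,-0.03],"twist":0}
  ]
}}

```text
t: 0.77
eef_pos: [336.1, -287.7, 231.7]
tcp_rot: [-3.142, 0.0, 0.322]
ft_force: [0.8, -1.5, 0.1]
opening: 0.999
grip_force: 0.0
```

```bash
cat >> h.py <<'E'
def go(X,yaw=None):
    s=state();p=s['eef_pos'];a=s['tcp_rot'];from scipy.spatial.transform import Rotation as Ro
    R=Ro.from_euler('xyz',a).as_matrix();d=R.T@(np.array(X)-p)/1000
    print('pos',p.round(1),'rot',a.round(4),'F',s['ft_force'].round(2),'open',round(s['opening'],3),'grip',round(s['grip_force'],1),'t',round(s['t'],2));print('travel',d.round(4),'twist',None if yaw is None else round(a[2]-yaw,4))
E
python3 - <<'E'
from h import *
go([440,-60,245],-0.226)
s=np.load('pics/side0.npz');t=np.load('pics/top0.npz')
for n,a,b,z in (('beaker',(241,250),(231,162),70),('dish',(246,231),(251,149),38),('bottleN',(231,268),(198,177),198),('bottleF',(197,210),(215,107),198)):print(n,atz(s,*a,z),atz(t,*b,z))
E
```

```text
pos [ 336.1 -287.7  231.7] rot [-3.1415e+00  1.0000e-04  3.2230e-01] F [ 0.81 -1.53  0.13] open 0.999 grip 0.0 t 0.77
travel [ 0.1706 -0.1831 -0.0133] twist 0.5483
beaker [628.26993138 507.74590612  70.        ] [640.06453881 497.06570984  70.        ]
dish [680.14685098 439.56060061  38.        ] [688.39974538 433.91994671  38.        ]
bottleN [556.028224   590.55164838 198.        ] [577.14446851 570.72144554 198.        ]
bottleF [783.99006218 524.34462457 198.        ] [793.5350232 515.6244082 198.       ]
```

>>> {"op": "drive_tool", "data": {
  "targets": [
    {"jaw":1,"travel":[0.171,-0.183,-0.015],"twist":0.548},
    {"jaw":1,"travel":[0.171,-0.183,-0.015],"twist":0.548},
    {"jaw":1,"travel":[0.171,-0.183,-0.015],"twist":0.548},
    {"jaw":1,"travel":[0.171,-0.183,-0.015],"twist":0.548},
    {"jaw":1,"travel":[0.171,-0.183,-0.015],"twist":0.548},
    {"jaw":1,"travel":[0.171,-0.183,-0.015],"twist":0.548},
    {"jaw":1,"travel":[0.171,-0.183,-0.015],"twist":0.548}
  ]
}}

```text
t: 1.35
eef_pos: [440.4, -59.7, 246.8]
tcp_rot: [-3.142, -0.0, -0.227]
ft_force: [0.6, 0.5, -0.0]
opening: 1.0
grip_force: 0.0
```

```bash
python3 -c "
from h import *
go([423,334,200],-0.226);print(state()['joints'].round(2))"
```

```text
pos [440.4 -59.7 246.8] rot [-3.1415 -0.     -0.2275] F [ 0.64  0.49 -0.04] open 1.0 grip 0.0 t 1.35
travel [-0.1058 -0.3796  0.0469] twist -0.0015
[-0.28  0.19  1.93  0.    1.01  1.51]
```

>>> {"op": "drive_tool", "data": {
  "targets": [
    {"jaw":1,"travel":[-0.106,-0.38,0.047],"twist":0},
    {"jaw":1,"travel":[-0.106,-0.38,0.047],"twist":0},
    {"jaw":1,"travel":[-0.106,-0.38,0.047],"twist":0},
    {"jaw":1,"travel":[-0.106,-0.38,0.047],"twist":0},
    {"jaw":1,"travel":[-0.106,-0.38,0.047],"twist":0},
    {"jaw":1,"travel":[-0.106,-0.38,0.047],"twist":0},
    {"jaw":1,"travel":[-0.106,-0.38,0.047],"twist":0},
    {"jaw":1,"travel":[-0.106,-0.38,0.047],"twist":0}
  ]
}}

```text
t: 2.02
eef_pos: [423.8, 270.9, 206.9]
tcp_rot: [3.141, 0.0, -0.225]
ft_force: [1.7, -0.3, 0.3]
opening: 1.0
grip_force: 0.0
```

>>> {"op": "drive_tool", "data": {
  "targets": [
    {"jaw":1,"travel":[-0.017,-0.062,0.008],"twist":0},
    {"jaw":1,"travel":[-0.017,-0.062,0.008],"twist":0},
    {"jaw":1,"travel":[-0.017,-0.062,0.008],"twist":0},
    {"jaw":1,"travel":[-0.017,-0.062,0.008],"twist":0}
  ]
}}

```text
t: 2.35
eef_pos: [421.2, 333.8, 198.5]
tcp_rot: [3.14, 0.001, -0.223]
ft_force: [0.2, -0.3, 0.2]
opening: 1.001
grip_force: 0.0
```

```bash
python3 -c "
from h import *
go([423,334,200],-0.226);c=snap('wrist','w1',None,1.25);print(c['fx'],c['cx'],c['cy'],-c['R'].T@c['t'],c['R'])"
```

```text
pos [421.2 333.8 198.5] rot [ 3.1405e+00  9.0000e-04 -2.2280e-01] F [ 0.18 -0.29  0.19] open 1.001 grip 0.0 t 2.35
travel [ 0.0017 -0.0006 -0.0015] twist 0.0032
309.70691628693146 318.9914905983429 194.65354722436618 [488.03986462 319.32363555 368.92945403] [[-2.21891668e-01 -9.75070915e-01  8.93169883e-04]
 [-9.45428421e-01  2.15370048e-01  2.44501213e-01]
 [-2.38598383e-01  5.34083536e-02 -9.69648575e-01]]
```

View pics/w1.png

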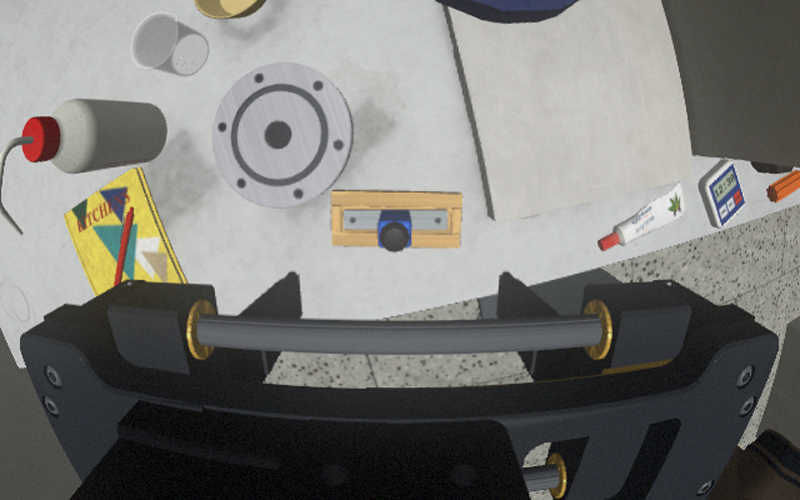

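```bash
python3 - <<'E'
from h import *
w=np.load('pics/w1.npz');s=np.load('pics/side0.npz');t=np.load('pics/top0.npz')
W=lambda u,v:ray(w,u/1.25,v/1.25,True);z=lambda u,v,h:atz(w,u/1.25,v/1.25,h,True).round(1)
S=lambda u,v:ray(s,230+u/6,232+v/6); T=lambda u,v:ray(t,210+u/6,190+v/6-50)
print('cap',z(395,236,95),tri(S(540,96),T(420,508),W(395,236)))
a,b=z(353,220,21),z(439,220,21);print('holes',a,b,(a+b)/2,np.arctan2(b[0]-a[0],-(b[1]-a[1])),np.linalg.norm(a-b))
print('rest',[z(u,v,16) for u,v in((330,191),(462,192),(462,248),(330,247))])
print('plate',z(278,135,22),tri(S(310,142),T(276,338),W(278,135)), [z(u,v,22) for u,v in((213,135),(352,135),(279,63),(279,207))])
E
```

```text
cap [426.6 335.8  95. ] (array([423.71502789, 334.06608964,  88.04096231]), [np.float64(2.1896973451605337), np.float64(0.4162922376620989), np.float64(2.5516325678948797)])
holes [433.3 374.5  21. ] [415.7 297.6  21. ] [424.5  336.05  21.  ] -0.22499362436165604 78.8883388087238
rest [array([463.9, 389.6,  16. ]), array([435.9, 271. ,  16. ]), array([383.3, 281.1,  16. ]), array([412.2, 403.4,  16. ])]
plate [526.7 423.3  22. ] (array([524.86368734, 422.31502722,  23.18193759]), [np.float64(1.0405153182341427), np.float64(0.7425725153677646), np.float64(1.7757990604039544)]) [array([546.4, 488. ,  22. ]), array([508.7, 356.9,  22. ]), array([592.7, 407.4,  22. ]), array([461.7, 439.8,  22. ])]
```

>>> {"op": "drive_tool", "data": {
  "targets": [
    {"jaw":1,"travel":[0.0025,-0.0025,0.03],"twist":0.005},
    {"jaw":1,"travel":[0.0025,-0.0025,0.06],"twist":0.005},
    {"jaw":1,"travel":[0.0025,-0.0025,0.09],"twist":0.005},
    {"jaw":1,"travel":[0.0025,-0.0025,0.12],"twist":0.005},
    {"jaw":1,"travel":[0.0025,-0.0025,0.145],"twist":0.005},
    {"jaw":1,"travel":[0.0025,-0.0025,0.16],"twist":0.005},
    {"jaw":1,"travel":[0.0025,-0.0025,0.16],"twist":0.005},
    {"jaw":1,"travel":[0.0025,-0.0025,0.16],"twist":0.005}
  ]
}}

```text
t: 3.07
eef_pos: [425.1, 333.9, 39.4]
tcp_rot: [3.141, 0.001, -0.232]
ft_force: [0.4, -0.3, -0.3]
opening: 1.003
grip_force: 0.0
```

```bash
python3 -c "
from h import *
go([424,335.5,38.2],-0.228);c=snap('wrist','w2',(180,130,460,250),2.8)"
```

```text
pos [425.1 333.9  39.4] rot [ 3.1407e+00  7.0000e-04 -2.3160e-01] F [ 0.4  -0.26 -0.29] open 1.003 grip 0.0 t 3.07
travel [-0.0015 -0.0014  0.0012] twist -0.0036
```

View pics/w2.png

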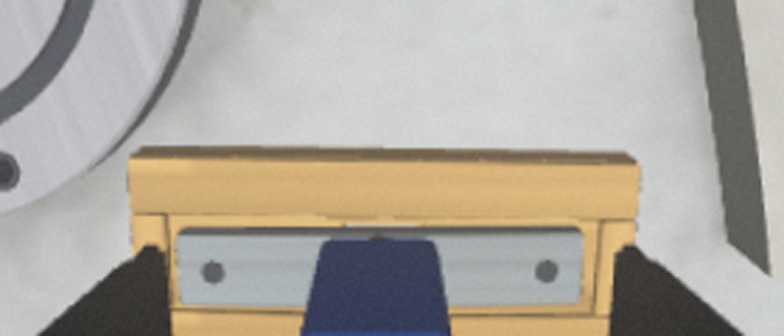

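>>> {"op": "drive_tool", "data": {
  "targets": [
    {"jaw":1,"travel":[-0.001,-0.0018,0.001],"twist":0},
    {"jaw":0.6,"travel":[-0.001,-0.0018,0.001],"twist":0},
    {"jaw":0.4,"travel":[-0.001,-0.0018,0.001],"twist":0},
    {"jaw":0.3,"travel":[-0.001,-0.0018,0.001],"twist":0},
    {"jaw":0.3,"travel":[-0.001,-0.0018,0.001],"twist":0},
    {"jaw":0,"travel":[-0.001,-0.0018,0.001],"twist":0},
    {"jaw":0,"travel":[-0.001,-0.0018,0.001],"twist":0},
    {"jaw":0,"travel":[-0.001,-0.0018,0.001],"twist":0}
  ]
}}

```text
t: 3.78
eef_pos: [424.2, 336.9, 38.2]
tcp_rot: [3.141, 0.0, -0.23]
ft_force: [-0.1, -0.5, 0.3]
opening: 0.566
grip_force: 0.0
```

>>> {"op": "drive_tool", "data": {
  "targets": [
    {"jaw":0,"travel":[0,0,0],"twist":0},
    {"jaw":0,"travel":[0,0,0],"twist":0},
    {"jaw":0,"travel":[0,0,0],"twist":0},
    {"jaw":0,"travel":[0,0,0],"twist":0}
  ]
}}

```text
t: 4.12
eef_pos: [424.3, 336.8, 38.2]
tcp_rot: [3.141, 0.0, -0.23]
ft_force: [1.0, 0.1, 1.0]
opening: 0.287
grip_force: 0.0
```

```bash
python3 -c "
from h import *
go([424,335.5,38.2],-0.228)"
```

```text
pos [424.3 336.8  38.2] rot [ 3.1414  0.     -0.2302] F [0.99 0.05 0.96] open 0.287 grip 0.0 t 4.12
travel [ 0.      0.0014 -0.    ] twist -0.0022
```

>>> {"op": "drive_tool", "data": {
  "targets": [
    {"jaw":0,"travel":[0,0,0],"twist":0},
    {"jaw":0,"travel":[0,0,0],"twist":0},
    {"jaw":0,"travel":[0,0,0],"twist":0},
    {"jaw":0,"travel":[0,0,0],"twist":0},
    {"jaw":0,"travel":[0,0,0],"twist":0}
  ]
}}

```text
t: 4.53
eef_pos: [424.2, 336.9, 38.2]
tcp_rot: [3.141, 0.0, -0.23]
ft_force: [-0.2, -0.6, 0.5]
opening: 0.274
grip_force: 30.0
```

```bash
python3 -c "
from h import *
go([424.3,336.8,38.2],-0.23);c=snap('wrist','w3')"
```

```text
pos [424.2 336.9  38.2] rot [ 3.1415  0.     -0.2302] F [-0.19 -0.57  0.47] open 0.274 grip 30.0 t 4.53
travel [0.0001 0.     0.    ] twist -0.0002
```

>>> {"op": "drive_tool", "data": {
  "targets": [
    {"jaw":0,"travel":[0,0,-0.006],"twist":0},
    {"jaw":0,"travel":[0,0,-0.02],"twist":0},
    {"jaw":0,"travel":[0,0,-0.04],"twist":0},
    {"jaw":0,"travel":[0,0,-0.065],"twist":0},
    {"jaw":0,"travel":[0,0,-0.085],"twist":0},
    {"jaw":0,"travel":[0,0,-0.095],"twist":0},
    {"jaw":0,"travel":[0,0,-0.095],"twist":0}
  ]
}}

```text
t: 5.17
eef_pos: [424.9, 337.3, 135.3]
tcp_rot: [-3.139, -0.003, -0.23]
ft_force: [1.0, 0.1, -1.5]
opening: 0.271
grip_force: 30.0
```

```bash
python3 -c "
from h import *
go([482.7,432.8,105],1.34)"
```

```text
pos [424.9 337.3 135.3] rot [-3.1392e+00 -2.6000e-03 -2.3010e-01] F [ 0.98  0.07 -1.54] open 0.271 grip 30.0 t 5.17
travel [ 0.0344 -0.1061  0.0306] twist -1.5701
```

>>> {"op": "drive_tool", "data": {
  "targets": [
    {"jaw":0,"travel":[0.005,-0.015,0],"twist":-0.1},
    {"jaw":0,"travel":[0.01,-0.03,0],"twist":-0.22},
    {"jaw":0,"travel":[0.015,-0.045,0],"twist":-0.34},
    {"jaw":0,"travel":[0.02,-0.06,0],"twist":-0.46},
    {"jaw":0,"travel":[0.025,-0.075,0],"twist":-0.58},
    {"jaw":0,"travel":[0.03,-0.09,0],"twist":-0.7},
    {"jaw":0,"travel":[0.034,-0.1,0],"twist":-0.82},
    {"jaw":0,"travel":[0.034,-0.106,0.01],"twist":-0.94}
  ]
}}

```text
t: 5.83
eef_pos: [482.6, 433.4, 122.8]
tcp_rot: [3.141, -0.001, 0.716]
ft_force: [-0.1, -0.3, -1.9]
opening: 0.27
grip_force: 30.0
```

>>> {"op": "drive_tool", "data": {
  "targets": [
    {"jaw":0,"travel":[0,0,0],"twist":-0.12},
    {"jaw":0,"travel":[0,0,0],"twist":-0.24},
    {"jaw":0,"travel":[0,0,0.01],"twist":-0.36},
    {"jaw":0,"travel":[0,0,0.02],"twist":-0.48},
    {"jaw":0,"travel":[0,0,0.025],"twist":-0.58},
    {"jaw":0,"travel":[0,0,0.025],"twist":-0.63},
    {"jaw":0,"travel":[0,0,0.025],"twist":-0.63},
    {"jaw":0,"travel":[0,0,0.025],"twist":-0.63}
  ]
}}

```text
t: 6.5
eef_pos: [481.2, 432.1, 97.0]
tcp_rot: [-3.14, 0.001, 1.338]
ft_force: [0.3, -0.7, -3.1]
opening: 0.275
grip_force: 30.0
```

```bash
python3 -c "
from h import *
go([482.7,432.8,60],1.34);snap('wrist','w4',None,1.25)"
```

```text
pos [481.2 432.1  97. ] rot [-3.1405e+00  1.4000e-03  1.3379e+00] F [ 0.31 -0.68 -3.07] open 0.275 grip 30.0 t 6.5
travel [0.0011 0.0013 0.037 ] twist -0.0021
```

View pics/w4.png

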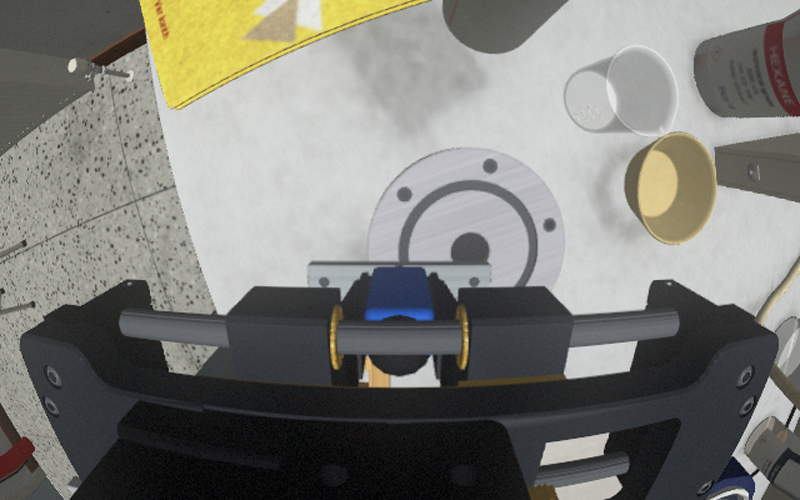

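```bash
cat > m.py <<'E'
from h import *
from scipy.optimize import least_squares
from scipy.ndimage import map_coordinates
def groove(f,C,angs,z):
    w=np.load(f'pics/{f}.npz'); g=cv2.cvtColor(w['frame'],cv2.COLOR_RGB2GRAY).astype(float)
    out=[];rr=np.arange(36,52.1,.25)
    for it in range(4):
        out=[]
        for a in angs:
            P=np.array([proj(w,[C[0]+r*np.cos(a),C[1]+r*np.sin(a),z],True) for r in rr])
            v=map_coordinates(g,[P[:,1],P[:,0]],order=1); d=np.clip(np.percentile(v,75)-25-v,0,None)
            if (d>0).sum()<8: continue
            r=(d*rr).sum()/d.sum(); out.append([C[0]+r*np.cos(a),C[1]+r*np.sin(a)])
        out=np.array(out)
        s=least_squares(lambda q:np.hypot(out[:,0]-q[0],out[:,1]-q[1])-q[2],[*C,44],loss='soft_l1')
        C=s.x[:2]
    print(f,'z',z,'centre,r',s.x.round(2),'n',len(out),'rms',np.sqrt((s.fun**2).mean()).round(2)); return s.x
E
python3 - <<'E'
from m import *
for z in(19,22,25):
  groove('w1',(526.5,423.3),np.arange(0,6.28,.1),z)
  groove('w4',(526.5,423.3),np.arange(-.6,2.6,.1),z)
w=np.load('pics/w4.npz')
a,b=[atz(w,u/1.25,v/1.25,97-26.2+9,True) for u,v in((324,282),(474,282))];print('bar mid',(a+b)/2,np.linalg.norm(a-b))
E
```

```text
w1 z 19 centre,r [527.89 424.93  44.72] n 63 rms 0.08
w4 z 19 centre,r [527.83 421.37  45.  ] n 32 rms 0.06
w1 z 22 centre,r [527.54 424.03  44.34] n 63 rms 0.08
w4 z 22 centre,r [527.47 422.3   44.46] n 32 rms 0.06
w1 z 25 centre,r [527.2  423.12  43.96] n 63 rms 0.07
w4 z 25 centre,r [527.1  423.23  43.92] n 32 rms 0.06
bar mid [481.59362638 432.5908717   79.8       ] 78.1450922585084
```

>>> {"op": "drive_tool", "data": {
  "targets": [
    {"jaw":0,"travel":[0.001,0.0025,0.01],"twist":0},
    {"jaw":0,"travel":[0.001,0.0025,0.02],"twist":0},
    {"jaw":0,"travel":[0.001,0.0025,0.027],"twist":0},
    {"jaw":0,"travel":[0.001,0.0025,0.031],"twist":0},
    {"jaw":0,"travel":[0.001,0.0025,0.031],"twist":0},
    {"jaw":0,"travel":[0.001,0.0025,0.031],"twist":0},
    {"jaw":0,"travel":[0.001,0.0025,0.031],"twist":0}
  ]
}}

```text
t: 7.13
eef_pos: [484.4, 432.8, 67.4]
tcp_rot: [3.141, -0.0, 1.34]
ft_force: [1.2, 0.8, -2.5]
opening: 0.269
grip_force: 30.0
```

```bash
python3 - <<'E'
from m import *
go([484.2,432.7,60],1.34);snap('wrist','w5',(220,110,480,270),3)
for z in(22,25):
  groove('w5',(527,422.6),np.arange(-.6,2.6,.1),z)
E
```

```text
pos [484.4 432.8  67.4] rot [ 3.1413e+00 -2.0000e-04  1.3397e+00] F [ 1.19  0.76 -2.54] open 0.269 grip 30.0 t 7.13
travel [-0.0002 -0.0001  0.0074] twist -0.0003
w5 z 22 centre,r [527.43 422.04  44.63] n 31 rms 0.13
w5 z 25 centre,r [527.06 423.11  44.01] n 31 rms 0.13
```

View pics/w5.png

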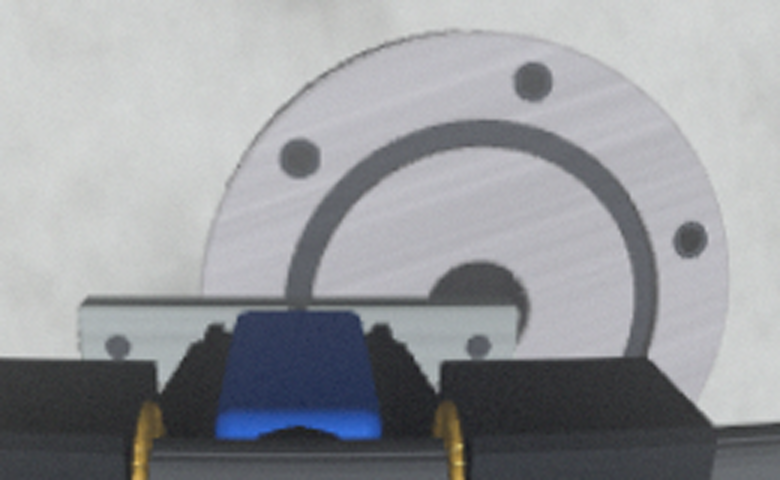

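>>> {"op": "drive_tool", "data": {
  "targets": [
    {"jaw":0,"travel":[-0.0002,-0.0002,0.002],"twist":0},
    {"jaw":0,"travel":[-0.0002,-0.0002,0.0035],"twist":0},
    {"jaw":0,"travel":[-0.0002,-0.0002,0.005],"twist":0},
    {"jaw":0,"travel":[-0.0002,-0.0002,0.0065],"twist":0},
    {"jaw":0,"travel":[-0.0002,-0.0002,0.008],"twist":0},
    {"jaw":0,"travel":[-0.0002,-0.0002,0.009],"twist":0},
    {"jaw":0,"travel":[-0.0002,-0.0002,0.01],"twist":0},
    {"jaw":0,"travel":[-0.0002,-0.0002,0.01],"twist":0}
  ]
}}

```text
t: 7.85
eef_pos: [483.9, 432.5, 57.0]
tcp_rot: [-3.141, 0.0, 1.34]
ft_force: [0.6, 0.7, -3.0]
opening: 0.267
grip_force: 30.0
```

>>> {"op": "drive_tool", "data": {
  "targets": [
    {"jaw":0,"travel":[0,0,0.0005],"twist":0},
    {"jaw":0,"travel":[0,0,0.001],"twist":0},
    {"jaw":0,"travel":[0,0,0.001],"twist":0}
  ]
}}

```text
t: 8.1
eef_pos: [484.0, 432.6, 56.2]
tcp_rot: [-3.142, 0.0, 1.34]
ft_force: [0.1, 0.4, -2.8]
opening: 0.27
grip_force: 30.0
```

>>> {"op": "drive_tool", "data": {
  "targets": [
    {"jaw":0,"travel":[0,0,0.0005],"twist":0},
    {"jaw":0,"travel":[0,0,0.001],"twist":0},
    {"jaw":0,"travel":[0,0,0.0015],"twist":0},
    {"jaw":0,"travel":[0,0,0.002],"twist":0},
    {"jaw":0,"travel":[0,0,0.0025],"twist":0},
    {"jaw":0,"travel":[0,0,0.003],"twist":0},
    {"jaw":0,"travel":[0,0,0.003],"twist":0}
  ]
}}

```text
t: 8.68
eef_pos: [484.0, 432.6, 53.2]
tcp_rot: [3.141, -0.0, 1.34]
ft_force: [0.2, -0.2, 0.0]
opening: 0.267
grip_force: 30.0
```

>>> {"op": "drive_tool", "data": {
  "targets": [
    {"jaw":0,"travel":[0,0,0.0003],"twist":0},
    {"jaw":0,"travel":[0,0,0.0006],"twist":0},
    {"jaw":0,"travel":[0,0,0.001],"twist":0},
    {"jaw":0,"travel":[0,0,0.001],"twist":0}
  ]
}}

```text
t: 9.02
eef_pos: [484.0, 432.6, 52.2]
tcp_rot: [3.141, -0.0, 1.34]
ft_force: [0.8, 0.4, 0.1]
opening: 0.273
grip_force: 30.0
```

>>> {"op": "drive_tool", "data": {
  "targets": [
    {"jaw":0,"travel":[0,0,0.0003],"twist":0},
    {"jaw":0,"travel":[0,0,0.0006],"twist":0},
    {"jaw":0,"travel":[0,0,0.0009],"twist":0},
    {"jaw":0,"travel":[0,0,0.0009],"twist":0}
  ]
}}

```text
t: 9.35
eef_pos: [484.0, 432.6, 51.3]
tcp_rot: [3.142, 0.0, 1.34]
ft_force: [-0.3, -0.8, 0.4]
opening: 0.274
grip_force: 30.0
```

>>> {"op": "drive_tool", "data": {
  "targets": [
    {"jaw":0,"travel":[0,0,0.0002],"twist":0},
    {"jaw":0,"travel":[0,0,0.0004],"twist":0},
    {"jaw":0,"travel":[0,0,0.0006],"twist":0},
    {"jaw":0,"travel":[0,0,0.0006],"twist":0}
  ]
}}

```text
t: 9.68
eef_pos: [484.0, 432.6, 50.8]
tcp_rot: [3.142, 0.0, 1.34]
ft_force: [-0.6, 0.5, 1.2]
opening: 0.271
grip_force: 30.0
```

>>> {"op": "drive_tool", "data": {
  "targets": [
    {"jaw":0,"travel":[0,0,0.0002],"twist":0},
    {"jaw":0,"travel":[0,0,0.0004],"twist":0},
    {"jaw":0,"travel":[0,0,0.0004],"twist":0}
  ]
}}

```text
t: 9.93
eef_pos: [484.0, 432.6, 50.8]
tcp_rot: [3.141, -0.0, 1.34]
ft_force: [-1.7, -1.4, 4.6]
opening: 0.269
grip_force: 30.0
```

>>> {"op": "drive_tool", "data": {
  "targets": [
    {"jaw":0,"travel":[0,0,0.0001],"twist":0},
    {"jaw":0,"travel":[0,0,0.0002],"twist":0},
    {"jaw":0,"travel":[0,0,0.0002],"twist":0}
  ]
}}

```text
t: 10.18
eef_pos: [484.0, 432.6, 50.7]
tcp_rot: [3.141, -0.0, 1.34]
ft_force: [-2.6, -1.6, 7.9]
opening: 0.269
grip_force: 30.0
```

>>> {"op": "drive_tool", "data": {
  "targets": [
    {"jaw":0,"travel":[0,0,0.0001],"twist":0},
    {"jaw":0,"travel":[0,0,0.00015],"twist":0},
    {"jaw":0,"travel":[0,0,0.00015],"twist":0}
  ]
}}

```text
t: 10.43
eef_pos: [484.0, 432.6, 50.8]
tcp_rot: [3.141, -0.0, 1.34]
ft_force: [-2.1, -1.5, 7.4]
opening: 0.272
grip_force: 30.0
```

```bash
python3 -c "
from h import *
go([484.2,432.7,60],1.34);s=state();print(s['moment'])
for i in range(5):read_camera('top');print(state()['ft_force'].round(1))"
```

```text
pos [484.  432.6  50.8] rot [ 3.1412e+00 -2.0000e-04  1.3399e+00] F [-2.11 -1.54  7.4 ] open 0.272 grip 30.0 t 10.43
travel [ 0.0001  0.0002 -0.0092] twist -0.0001
[-0.31123673  0.32767417 -0.02616297]
[-2.4 -2.3  7.6]
[-2.4 -1.5  7.9]
[-2.4 -1.5  7.9]
[-1.9 -2.8  7.8]
[-2.  -1.3  8.3]
```

>>> {"op": "drive_tool", "data": {
  "targets": [
    {"jaw":0,"travel":[0,0,0.0001],"twist":0},
    {"jaw":0,"travel":[0,0,0.00017],"twist":0},
    {"jaw":0,"travel":[0,0,0.00017],"twist":0}
  ]
}}

```text
t: 10.93
eef_pos: [484.0, 432.6, 50.8]
tcp_rot: [3.141, -0.0, 1.34]
ft_force: [-3.8, -2.2, 9.7]
opening: 0.272
grip_force: 30.0
```

```bash
python3 -c "
from h import *
go([484.2,432.7,60],1.34)
F=[]
for i in range(6):read_camera('top');F.append(state()['ft_force'])
print(np.mean(F,0))"
```

```text
pos [484.  432.6  50.8] rot [ 3.1412e+00 -3.0000e-04  1.3398e+00] F [-3.78 -2.2   9.75] open 0.272 grip 30.0 t 10.93
travel [ 0.0001  0.0002 -0.0092] twist -0.0002
[-2.91215359 -2.04454482  9.78839598]
```

>>> {"op": "drive_tool", "data": {
  "targets": [
    {"jaw":0,"travel":[0,0,0],"twist":0},
    {"jaw":0,"travel":[0,0,0],"twist":0},
    {"jaw":0,"travel":[0,0,0],"twist":0},
    {"jaw":0,"travel":[0,0,0],"twist":0},
    {"jaw":0,"travel":[0,0,0],"twist":0},
    {"jaw":0,"travel":[0,0,0],"twist":0},
    {"jaw":0,"travel":[0,0,0],"twist":0},
    {"jaw":0,"travel":[0,0,0],"twist":0}
  ]
}}

```text
t: 11.9
eef_pos: [484.0, 432.6, 50.7]
tcp_rot: [3.141, -0.0, 1.34]
ft_force: [-3.1, -2.1, 9.5]
opening: 0.271
grip_force: 30.0
```

>>> {"op": "drive_tool", "data": {
  "targets": [
    {"jaw":0,"travel":[0,0,0],"twist":0},
    {"jaw":0,"travel":[0,0,0],"twist":0},
    {"jaw":0,"travel":[0,0,0],"twist":0},
    {"jaw":0,"travel":[0,0,0],"twist":0},
    {"jaw":0,"travel":[0,0,0],"twist":0},
    {"jaw":0,"travel":[0,0,0],"twist":0},
    {"jaw":0,"travel":[0,0,0],"twist":0},
    {"jaw":0,"travel":[0,0,0],"twist":0}
  ]
}}

```text
t: 12.57
eef_pos: [484.0, 432.6, 50.7]
tcp_rot: [3.141, -0.0, 1.34]
ft_force: [-3.1, -1.9, 10.1]
opening: 0.27
grip_force: 30.0
```

```bash
python3 -c "
from h import *
go([484.2,432.7,60],1.34);snap('wrist','w6',(220,130,480,270),3)"
```

```text
pos [484.  432.6  50.7] rot [ 3.1412e+00 -3.0000e-04  1.3399e+00] F [-3.11 -1.87 10.13] open 0.27 grip 30.0 t 12.57
travel [ 0.0001  0.0002 -0.0093] twist -0.0001
```

View pics/w6.png

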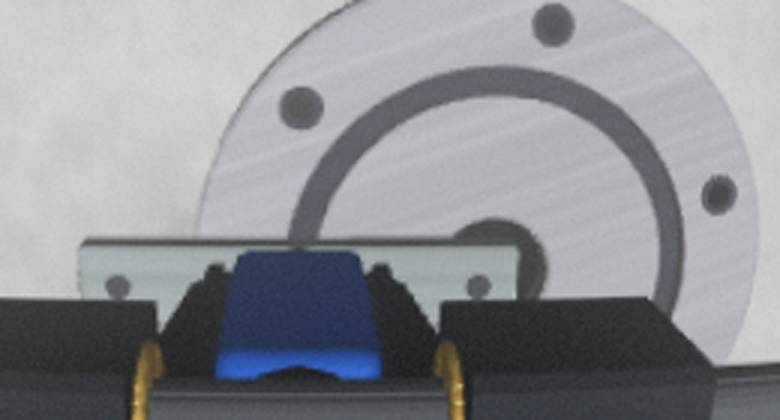

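>>> {"op": "drive_tool", "data": {
  "targets": [
    {"jaw":0,"travel":[0,0,-0.001],"twist":0},
    {"jaw":0,"travel":[0,0,-0.004],"twist":0},
    {"jaw":0,"travel":[0,0,-0.012],"twist":0},
    {"jaw":0,"travel":[0,0,-0.025],"twist":0},
    {"jaw":0,"travel":[0,0,-0.042],"twist":0},
    {"jaw":0,"travel":[0,0,-0.055],"twist":0},
    {"jaw":0,"travel":[0,0,-0.06],"twist":0},
    {"jaw":0,"travel":[0,0,-0.06],"twist":0}
  ]
}}

```text
t: 13.28
eef_pos: [484.4, 432.9, 111.7]
tcp_rot: [3.14, -0.002, 1.34]
ft_force: [-0.3, -0.4, -3.9]
opening: 0.271
grip_force: 30.0
```

```bash
python3 -c "
from h import *
go([424.2,336.9,105],-0.23)"
```

```text
pos [484.4 432.9 111.7] rot [ 3.1399e+00 -1.9000e-03  1.3398e+00] F [-0.26 -0.39 -3.91] open 0.271 grip 30.0 t 13.28
travel [-0.1073 -0.0367  0.0064] twist 1.5698
```

>>> {"op": "drive_tool", "data": {
  "targets": [
    {"jaw":0,"travel":[-0.012,-0.004,0],"twist":0.1},
    {"jaw":0,"travel":[-0.027,-0.009,0],"twist":0.22},
    {"jaw":0,"travel":[-0.043,-0.015,0],"twist":0.34},
    {"jaw":0,"travel":[-0.06,-0.021,0],"twist":0.46},
    {"jaw":0,"travel":[-0.076,-0.026,0],"twist":0.58},
    {"jaw":0,"travel":[-0.091,-0.031,0],"twist":0.7},
    {"jaw":0,"travel":[-0.102,-0.035,0],"twist":0.82},
    {"jaw":0,"travel":[-0.107,-0.0367,0],"twist":0.94}
  ]
}}

```text
t: 13.95
eef_pos: [422.5, 335.4, 109.3]
tcp_rot: [3.141, 0.002, 0.394]
ft_force: [1.6, -0.0, -2.1]
opening: 0.272
grip_force: 30.0
```

>>> {"op": "drive_tool", "data": {
  "targets": [
    {"jaw":0,"travel":[0,0,0],"twist":0.12},
    {"jaw":0,"travel":[0,0,0],"twist":0.24},
    {"jaw":0,"travel":[0,0,0.01],"twist":0.36},
    {"jaw":0,"travel":[0,0,0.02],"twist":0.48},
    {"jaw":0,"travel":[0,0,0.03],"twist":0.58},
    {"jaw":0,"travel":[0,0,0.03],"twist":0.63},
    {"jaw":0,"travel":[0,0,0.03],"twist":0.63},
    {"jaw":0,"travel":[0,0,0.03],"twist":0.63}
  ]
}}

```text
t: 14.62
eef_pos: [423.6, 336.7, 79.5]
tcp_rot: [3.141, 0.0, -0.228]
ft_force: [0.1, 0.5, -2.8]
opening: 0.273
grip_force: 30.0
```

>>> {"op": "drive_tool", "data": {
  "targets": [
    {"jaw":0,"travel":[0,0,0],"twist":0},
    {"jaw":0,"travel":[0,0,0],"twist":0},
    {"jaw":0,"travel":[0,0,0],"twist":0}
  ]
}}

```text
t: 14.87
eef_pos: [423.8, 336.9, 80.0]
tcp_rot: [-3.141, -0.0, -0.229]
ft_force: [0.7, -0.2, -2.7]
opening: 0.269
grip_force: 30.0
```

```bash
python3 -c "
from h import *
go([424.2,336.9,38.2],-0.23)"
```

```text
pos [423.8 336.9  80. ] rot [-3.1414e+00 -3.0000e-04 -2.2930e-01] F [ 0.68 -0.2  -2.67] open 0.269 grip 30.0 t 14.87
travel [ 0.0003 -0.0001  0.0418] twist 0.0007
```

>>> {"op": "drive_tool", "data": {
  "targets": [
    {"jaw":0,"travel":[0.0003,0,0.008],"twist":0},
    {"jaw":0,"travel":[0.0003,0,0.018],"twist":0},
    {"jaw":0,"travel":[0.0003,0,0.026],"twist":0},
    {"jaw":0,"travel":[0.0003,0,0.031],"twist":0},
    {"jaw":0,"travel":[0.0003,0,0.034],"twist":0},
    {"jaw":0,"travel":[0.0003,0,0.036],"twist":0},
    {"jaw":0,"travel":[0.0003,0,0.037],"twist":0},
    {"jaw":0,"travel":[0.0003,0,0.037],"twist":0}
  ]
}}

```text
t: 15.53
eef_pos: [424.1, 336.8, 42.7]
tcp_rot: [3.141, -0.0, -0.23]
ft_force: [0.4, 0.4, -2.3]
opening: 0.274
grip_force: 30.0
```

>>> {"op": "drive_tool", "data": {
  "targets": [
    {"jaw":0,"travel":[0,0,0.0005],"twist":0},
    {"jaw":0,"travel":[0,0,0.001],"twist":0},
    {"jaw":0,"travel":[0,0,0.0015],"twist":0},
    {"jaw":0,"travel":[0,0,0.002],"twist":0},
    {"jaw":0,"travel":[0,0,0.0025],"twist":0},
    {"jaw":0,"travel":[0,0,0.003],"twist":0},
    {"jaw":0,"travel":[0,0,0.0035],"twist":0},
    {"jaw":0,"travel":[0,0,0.0035],"twist":0}
  ]
}}

```text
t: 16.2
eef_pos: [424.0, 336.7, 39.2]
tcp_rot: [3.141, 0.0, -0.23]
ft_force: [-0.4, -0.2, -2.8]
opening: 0.276
grip_force: 30.0
```

>>> {"op": "drive_tool", "data": {
  "targets": [
    {"jaw":0,"travel":[0,0,0.0003],"twist":0},
    {"jaw":0,"travel":[0,0,0.0006],"twist":0},
    {"jaw":0,"travel":[0,0,0.001],"twist":0},
    {"jaw":0,"travel":[0,0,0.001],"twist":0}
  ]
}}

```text
t: 16.53
eef_pos: [424.0, 336.7, 38.2]
tcp_rot: [3.141, 0.0, -0.23]
ft_force: [0.1, -0.0, -2.4]
opening: 0.269
grip_force: 30.0
```

>>> {"op": "drive_tool", "data": {
  "targets": [
    {"jaw":0,"travel":[0,0,0.0002],"twist":0},
    {"jaw":0,"travel":[0,0,0.0003],"twist":0},
    {"jaw":0,"travel":[0,0,0.0003],"twist":0}
  ]
}}

```text
t: 16.78
eef_pos: [424.1, 336.7, 38.2]
tcp_rot: [-3.142, -0.0, -0.23]
ft_force: [-1.1, -0.7, 2.4]
opening: 0.269
grip_force: 30.0
```

```bash
python3 -c "
from h import *
snap('wrist','w7',(180,130,460,250),2.8);go([424.2,336.9,38.2],-0.23)"
```

```text
pos [424.  336.7  38.2] rot [ 3.1415e+00 -1.0000e-04 -2.3020e-01] F [-1.64 -1.17  3.03] open 0.272 grip 30.0 t 16.83
travel [ 0.0001 -0.0002 -0.    ] twist -0.0002
```

View pics/w7.png

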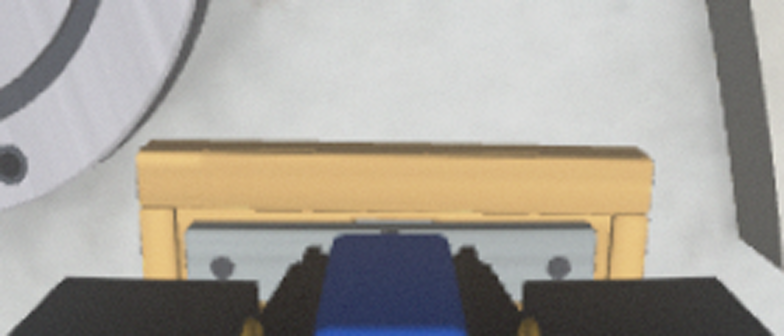

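>>> {"op": "drive_tool", "data": {
  "targets": [
    {"jaw":0,"travel":[0,0,-0.0002],"twist":0},
    {"jaw":0.32,"travel":[0,0,-0.0002],"twist":0},
    {"jaw":0.4,"travel":[0,0,-0.0002],"twist":0},
    {"jaw":0.7,"travel":[0,0,-0.0002],"twist":0},
    {"jaw":0.95,"travel":[0,0,-0.0002],"twist":0},
    {"jaw":0.95,"travel":[0,0,-0.0002],"twist":0},
    {"jaw":0.95,"travel":[0,0,-0.0002],"twist":0},
    {"jaw":0.95,"travel":[0,0,-0.0002],"twist":0}
  ]
}}

```text
t: 17.5
eef_pos: [424.1, 336.8, 38.2]
tcp_rot: [3.142, -0.0, -0.23]
ft_force: [-0.6, 0.5, -0.1]
opening: 0.687
grip_force: 0.0
```

>>> {"op": "drive_tool", "data": {
  "targets": [
    {"jaw":0.95,"travel":[0,0,0],"twist":0},
    {"jaw":0.95,"travel":[0,0,0],"twist":0},
    {"jaw":0.95,"travel":[0,0,0],"twist":0},
    {"jaw":0.95,"travel":[0,0,0],"twist":0},
    {"jaw":0.95,"travel":[0,0,0],"twist":0},
    {"jaw":0.95,"travel":[0,0,0],"twist":0}
  ]
}}

```text
t: 18.0
eef_pos: [424.1, 336.7, 38.2]
tcp_rot: [3.142, -0.0, -0.23]
ft_force: [0.4, -0.2, -0.2]
opening: 0.951
grip_force: 0.0
```

>>> {"op": "drive_tool", "data": {
  "targets": [
    {"jaw":0.95,"travel":[0,0,-0.015],"twist":0},
    {"jaw":0.95,"travel":[0,0,-0.04],"twist":0},
    {"jaw":0.95,"travel":[0,0,-0.07],"twist":0},
    {"jaw":0.95,"travel":[0,0,-0.1],"twist":0},
    {"jaw":0.95,"travel":[0,0,-0.13],"twist":0},
    {"jaw":0.95,"travel":[0,0,-0.16],"twist":0},
    {"jaw":0.95,"travel":[0,0,-0.16],"twist":0},
    {"jaw":0.95,"travel":[0,0,-0.16],"twist":0}
  ]
}}

```text
t: 18.67
eef_pos: [424.4, 337.0, 199.6]
tcp_rot: [-3.139, -0.002, -0.23]
ft_force: [0.2, -0.7, 0.6]
opening: 0.954
grip_force: 0.0
```

```bash
python3 -c "
from m import *
snap('wrist','w8',None,1.25);go([424.2,336.9,38.2],-0.23)
groove('w8',(527,423),np.arange(0,6.28,.1),24.7);groove('w1',(527,423),np.arange(0,6.28,.1),24.7)"
```

```text
pos [423.9 336.7 198.2] rot [-3.1413e+00 -4.0000e-04 -2.3020e-01] F [ 0.84  0.1  -0.6 ] open 0.953 grip 0.0 t 18.72
travel [ 0.0002 -0.0003  0.16  ] twist -0.0002
w8 z 24.7 centre,r [527.23 423.23  43.99] n 63 rms 0.08
w1 z 24.7 centre,r [527.24 423.21  44.  ] n 63 rms 0.08
```

View pics/w8.png

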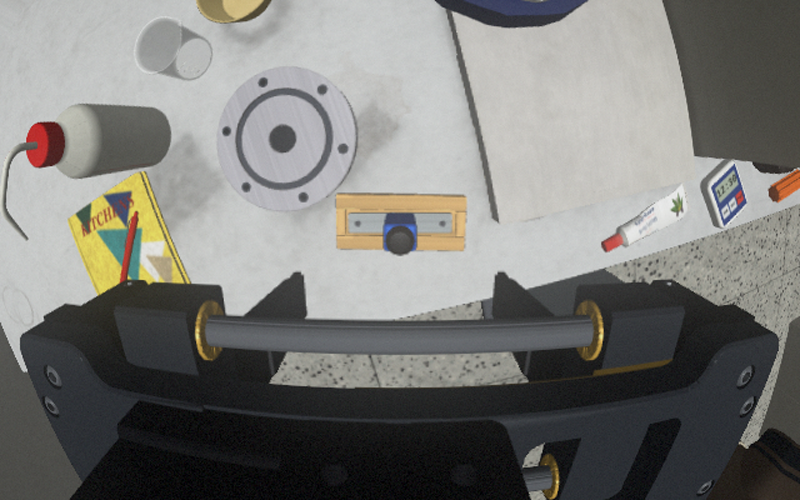

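The gauge stands upright in its recess, with its cap at about (400,240). The plate hasn't moved: its centre measures the same as before.

```bash
python3 -c "
from cell import job_done
print(job_done())"
```

```text
the job is handed in; nothing more can be done
None
```

I measured the groove with the bar flat on the plate, holding a steady push of about 12 N for over a second, and returned the gauge upright to its rest. The plate did not move, and the job was handed in at about 19 s; I did not read the red marker's value from the pictures.

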